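# Spread a circlip over a drive unit's axle stub down to its groove

## Robot

A 6-joint arm with a two-finger parallel gripper is mounted at the origin on the work surface. World frame = base frame: x ahead of the robot, y to its left, z up, the work surface at z = 0. Lengths are in mm, angles in rad, forces in N, time in s.
With the tool pointing down it reaches from about 275 to 750 mm from the base axis. Payload 10.2 kg.
Tool frame: the origin (TCP) lies midway between the tips of the shut fingers; the grasp point (between the pads) lies 19 mm behind it; z points along the fingers, y is the line along which they close (so a half turn about z gives the same grasp; the last joint's range is limited). The gripper opens to 85 mm and grips with 20 to 120 N. Pads are 22 mm wide; open, the fingers measure 114 mm over their backs; the gripper's body (76 mm by 85 mm) begins 54 mm behind the grasp point. The pads swing forward as they close: fully open they stand 13 mm farther back than shut.
Start: joints at [-1.536, 0.313, 1.498, -0, 1.331, -0.223], TCP at [133.837, -507.66, 231.294] pointing down, gripper open.
Joint ranges: [-2.94, 2.94], [-0.97, 2.17], [0.19, 2.56], [-1.23, 4.37], [0.02, 3.11], [-2.88, 2.88]. Speed limits (rad/s): [2.39, 2.39, 3.01, 3.14, 3.14, 3.14].

## Interface

Orientations are given as a unit quaternion [w, x, y, z].
In Python, from rig import ctrl gives the robot as it stands.
- The arm moves only by the tool send_rows, never from a script. Its argument "targets" is a list of rows, each a list of 7 numbers: the closure, from -1 (fully open) to 1 (shut), so that 0 is half open, then the shift along the tool's x, y, z in m, then the turn, a rotation vector about the tool's x, y, z in rad. In form: [[claw, dx, dy, dz, ax, ay, az], ...]. A call has exactly 10 rows; each row shifts and turns the commanded pose from where the row before left it, along the tool's axes as they then stand; what a row does not reach is not made up. A row lasts 1/8 s, in which the tool goes at most 62.5 mm and 10.7 degrees, less where a joint would pass 70% of its speed; a pose out of reach is approached as far as the arm can. A call with a gripper value outside its range is refused whole. The fingers move at their own pace and stop on an object; "squeeze" is the grip in N (left out, the last holds). Time passes only in rows, so rows that do not move let the fingers close, or fill a call up. It gives the time, the measured TCP pose, the force, the opening and the grip force at its end, in the units of the state.
- ctrl.sense(): the state, without advancing time (a new reading comes with each control period).
- ctrl.capture(name): name is "scene" or "top"; returns a dict with "img" (400x640x3 uint8, red, green, blue), "camera_matrix" (3x3 intrinsics, pixels), "k1" (the pictures are not rectified: a ray, as slopes to the right and down, at radius r is drawn at 1 + k1 r^2 times it, then the intrinsics apply), "R" (3x3) and "t" (3): a world point X has camera coordinates R X + t. Camera axes: x right, y down, z forward; pixel columns grow to the right and rows downward; lengths in mm; the calibration is good to about 2 mm. A picture is of the moment at which its call begins. There is no depth.
- ctrl.finish_job(): hands the job in; it is judged then, once.
Trained networks look in a picture, given as the dict that the camera call returned (one of the last four; its "shot" number tells which), for a name from the list of things; names that differ only in an ending like _2 or _b are one class to them, and where a whole thing is asked for, a point or a joint stands for the part that bears it (a point fixed in the world has none). Each returns a list of dicts, best first, with "score" (0 to 1); they miss things now and then, are a little off and sometimes report something else, mostly with a low value. They report only what shows in the picture. A call takes as long as a camera call. They do not tell look-alikes from the thing itself.
- ctrl.boxes_of(query, picture): "extent" ([left, top, width, height] in pixels, round what is visible of it).
- ctrl.landmark_of(query, picture): "point" ([column, row] in pixels: a listed point, or the origin of a listed thing).
The state is a dict: "time_s": time; "joints": joint angles; "dq": joint speeds; "tau": joint torques, N m; "eef_pos": TCP position; "ee_rot": TCP orientation; "force": force on the tool from outside, world axes, zero at the start; "wrist_torque": the same for the moment, N m; "grip_width": opening from 0.0 (shut) to 1.0 (fully open); "grip_force": force on a finger pad.
Only numpy, scipy, OpenCV 4.12 (cv2) and the standard library are available. Lean on these libraries where they do the work, as an engineer would, in place of code of your own. Each camera call takes 0.05 s, during which the arm holds its last target. There are 200 camera calls.

## Task

Take the circlip pliers out of their stand by the handles, squeeze them to spread the circlip on their tips, and slide the spread clip down over the bare axle stub (the other drive unit already has its belt pulley and clip on) until it is level with the groove just above the bearing. Do not press hard on the unit, and leave the finished unit, the tools and the parts lying around alone. Finish while still holding the pliers squeezed and upright, with the clip spread around the stub at its groove; do not let go.

Things in the scene. Friction and masses are not known exactly. Their poses are not given: they have to be found in the camera images.
- pliers: Loose circlip pliers, 0.3 kg, upright in the stand, tips down. Origin: on their centre line at the clip's underside. z up to the handles, y the line along which the handles close, x from the centre line towards the clip's centre. Steel head 24 x 62 mm at z = 64 to 86 mm with 78 mm wide ears (z = 62 to 69 mm); below it two thin jaws down to the clip.
- grip (a point): Where to pinch the handles from above: midway between them, 125 mm above the pliers' origin; axes as the pliers'. Two upright black handles at +y and -y, each 18 mm wide in x, 8 mm thick, reaching 41 mm below and 27 mm above this point, 62 mm over their outer faces when relaxed, 50 mm at the hard stop. Springs push back with 6 N (start) to 12 N (stop) per handle.
- clip (a point): Centre of the circlip already held on the pliers' tips: 24 mm in +x from the pliers' centre line, 1.5 mm above their origin. Steel open ring, 3 mm thick, square to the pliers, about 51 mm across; inner diameter 37 mm at rest (too small for the stub). Squeezing the handles moves its halves apart along y; fully spread it clears the 40 mm stub by about 2.5 mm.
- jaw_left (a joint): Outward travel of the +y jaw with its clip half: 0 relaxed, 0.006 m fully spread (handles squeezed to the stop). The two jaws are coupled and move equally.
- jaw_right (a joint): The same for the -y jaw.
- stand: Fixed stand, base 130 x 110 mm: an upright plate, 86 mm high, on the pliers' -x side with two prongs at y = +-37 mm that carry the head's ears 80 mm above the table between 6 mm lips. The pliers lift straight up; the clip hangs 18 mm above the table. Origin at the underside, below the pliers' centre line; axes as the pliers'.
- unit: Fixed drive unit with the bare stub: no clip, no pulley. Grey housing 110 x 110 mm on a 150 x 130 mm plate; on top a round boss (84 mm diameter) with a flat bearing face (72 mm diameter) 75 mm above the table, and the upright steel axle stub, 40 mm diameter, tapered over its top 4 mm. Origin at the underside centre, z up.
- groove (a point): Centre of the groove of the bare stub: 4 mm wide, 35 mm diameter, on the stub's axis 77 mm above the table, directly above the bearing face (75 mm). A clip resting on the bearing face has its centre 76.5 mm above the table.
- tip (a point): Centre of the top end of the bare stub, 105 mm above the table; axes as the unit's.
- finished_unit: A second fixed drive unit of the same housing and stub (top 105 mm above the table) that is already finished: a toothed belt pulley, 78 mm diameter, 76 to 96 mm above the table, sits on its stub under a clip. Not to be worked on. Origin at the underside centre.
- driver: Bystander: yellow-bodied electric screwdriver lying at the far side, about 220 x 38 mm, 38 mm high.
- bearing: Bystander: loose bearing ring, 62 mm diameter, 16 mm high.
- clip_tray: Bystander: blue tray with spare clips, 100 x 140 x 30 mm.
Things that resemble listed ones, but are neither listed nor needed, are in the scene too. Leave any turquoise or yellow look-alike of the pliers alone.

How it is judged:
By the outcome, as a careful person would: the job done as asked, in the order asked, and still so for the second after the job is handed in, while the arm keeps its last pose, push and grip.
It also fails if it takes over 38 s, if anything falls off the work surface, if the arm or the gripper's body presses on something with over 40 N, if the wrist force passes 120 N, or if a joint passes its speed limit or range.

## Working session

There is one attempt and no reset: what is moved stays moved. The work goes in short steps, Python scripts to look and compute and a tool call to move; the robot and the scene stay as the last step left them, time stands still between calls to the robot, and variables do not carry over. Pictures are saved under pics/ and viewed, at most 11 in all, crops included, and the job is handed in when it is done.

Besides the shell and the picture viewer there is one more tool, called after "Emit:" as name(argument=value, ...) on one line, values as JSON. send_rows: Moves the arm, as the interface text tells. Its arguments: {"type":"object","properties":{"targets":{"type":"array"},"squeeze":{"type":"number"}},"required":["targets"]}

```bash
mkdir -p pics; ls; cat > h.py <<'E'
import numpy as np, cv2, json
from rig import ctrl
def ray(p,uv):
    K=np.array(p["camera_matrix"]);R=np.array(p["R"]);t=np.array(p["t"])
    d=cv2.undistortPoints(np.array([[uv]],float),K,np.array([p["k1"],0,0,0.]))[0,0]
    return -R.T@t, R.T@np.array([d[0],d[1],1])
def at_z(p,uv,z):
    c,d=ray(p,uv); return c+d*(z-c[2])/d[2]
def proj(p,X):
    K=np.array(p["camera_matrix"]);R=np.array(p["R"]);t=np.array(p["t"])
    return cv2.projectPoints(np.array(X,float).reshape(-1,3),cv2.Rodrigues(R)[0],t,K,np.array([p["k1"],0,0,0.]))[0].reshape(-1,2)
def tri(ps,uvs):
    A=np.zeros((3,3));b=np.zeros(3)
    for p,u in zip(ps,uvs):
        c,d=ray(p,u);d/=np.linalg.norm(d);M=np.eye(3)-np.outer(d,d);A+=M;b+=M@c
    return np.linalg.solve(A,b)
def save(p,n,box=None,s=1):
    im=p["img"][...,::-1]
    if box: im=im[box[1]:box[3],box[0]:box[2]]
    cv2.imwrite(f"pics/{n}.png",cv2.resize(im,None,fx=s,fy=s,interpolation=cv2.INTER_CUBIC))
E
python3 - <<'E'
from h import *
for n in("scene","top"):
    p=ctrl.capture(n);save(p,n+"0")
    print(n,"cam",ray(p,(320,200))[0].round(),p["k1"])
    for q,z in(("grip",205),("clip",19.5),("pliers",18),("stand",0),("unit",0),("tip",105),("groove",77),("finished_unit",0)):
        print(q,[(np.round(r["point"],1).tolist(),round(r["score"],2),at_z(p,r["point"],z)[:2].round(1).tolist()) for r in ctrl.landmark_of(q,p)])
print(ctrl.sense())
E
```

```text
pics
scene cam [1110.  361.  794.] -0.05406356127048628
grip [([478.5, 331.3], 0.94, [776.7, 480.4]), ([391.1, 191.0], 0.92, [529.7, 273.6]), ([451.9, 250.2], 0.9, [635.9, 415.9]), ([372.9, 194.1], 0.86, [551.7, 240.9])]
clip [([477.6, 219.7], 0.96, [367.3, 479.7]), ([373.5, 156.4], 0.93, [226.0, 159.9]), ([370.8, 230.9], 0.6, [499.6, 234.7]), ([420.1, 312.6], 0.58, [673.0, 396.5])]
pliers [([478.6, 211.2], 0.83, [335.2, 479.0]), ([425.0, 306.5], 0.81, [654.4, 403.4]), ([375.6, 152.4], 0.79, [204.4, 160.2]), ([368.8, 229.8], 0.75, [496.9, 228.8])]
stand [([367.3, 235.2], 0.72, [500.6, 227.3]), ([370.1, 232.3], 0.58, [489.2, 231.2])]
unit [([211.0, 179.3], 0.96, [468.3, -256.6])]
tip [([205.5, 153.7], 0.56, [473.2, -244.4])]
groove [([210.5, 158.7], 0.85, [460.6, -243.7])]
finished_unit [([286.4, 211.9], 0.58, [503.2, 2.8])]
top cam [ 434.  108. 1128.] 0.024213634124782415
grip [([269.0, 204.2], 0.88, [483.2, 225.1]), ([204.8, 202.0], 0.77, [486.8, 371.4]), ([173.2, 140.3], 0.74, [627.9, 447.3]), ([269.5, 260.9], 0.73, [354.8, 221.7]), ([337.1, 113.2], 0.69, [694.8, 71.5])]
clip [([21
[... 583 characters left out ...]
 'joints': array([-1.53639603e+00,  3.12908933e-01,  1.49768523e+00,  3.63964863e-05,
        1.33106550e+00, -2.23405398e-01]), 'dq': array([ 8.10174166e-04, -1.58891378e-03, -1.65100609e-04, -1.21565725e-04,
       -1.01089843e-03,  7.85624118e-05]), 'tau': array([ 1.21758800e-03, -4.12166584e+01, -2.59887761e+01, -1.46806046e-04,
        5.05676835e-04,  3.40778413e-06]), 'eef_pos': array([ 133.84802806, -507.64846508,  231.29516833]), 'ee_rot': array([-3.16875904e-05,  9.91704080e-01,  1.28541883e-01,  2.07604003e-05]), 'force': array([-0.04862936, -0.84326448,  0.46151584]), 'wrist_torque': array([0.02461136, 0.0410592 , 0.06366982]), 'grip_force': 0.0, 'grip_width': 0.9977534689088386}
```

View images.

View pics/scene0.png

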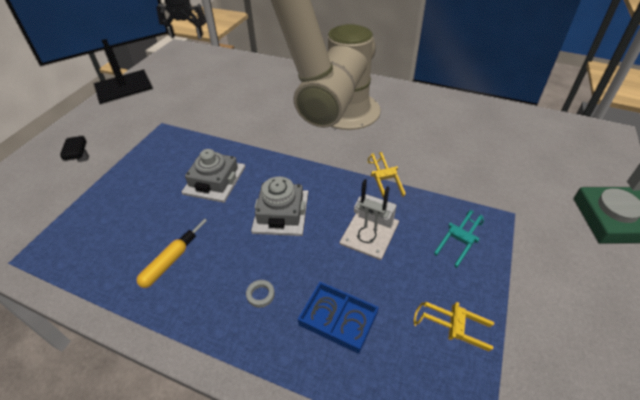

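View pics/top0.png

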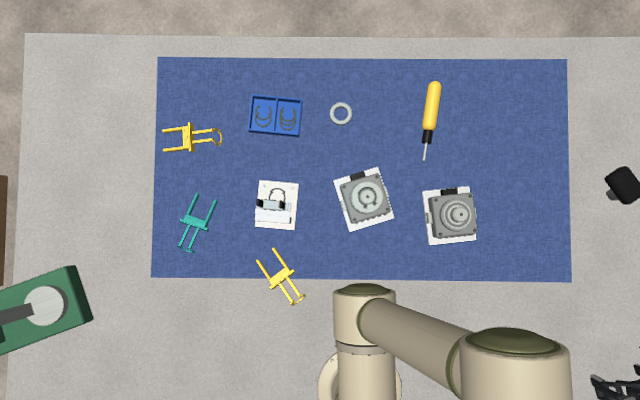

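```bash
python3 - <<'E'
from h import *
s=ctrl.capture("scene");t=ctrl.capture("top")
print("grip",tri([s,t],[(372.9,194.1),(269,204.2)]), "clip",tri([s,t],[(370.8,230.9),(277.7,196.4)]))
print("groove",tri([s,t],[(210.5,158.7),(457.5,213.8)]),"tip",tri([s,t],[(205.5,153.7),(459.1,212.8)]))
def rect(box,name):
    x0,y0,x1,y1=box
    im=t["img"][y0:y1,x0:x1].astype(int)
    m=((im.min(2)>185)).astype(np.uint8)
    ys,xs=np.nonzero(m); P=np.stack([xs+x0,ys+y0],1)
    W=np.array([at_z(t,p,8)[:2] for p in P],np.float32)
    r=cv2.minAreaRect(W);print(name,len(P),r)
rect((245,170,308,240),"stand");rect((415,178,485,250),"unit")
im=np.hstack([cv2.resize(t["img"][165:245,230:320],None,fx=4,fy=4,interpolation=2),cv2.resize(s["img"][170:260,330:420],None,fx=3.5555,fy=3.5555,interpolation=2)[:320]])
cv2.imwrite("pics/c1.png",im[...,::-1])
im=np.hstack([cv2.resize(t["img"][175:255,415:505],None,fx=4,fy=4,interpolation=2),cv2.resize(s["img"][140:210,175:255],None,fx=4.5714,fy=4.5714,interpolation=2)[:320]])
cv2.imwrite("pics/c2.png",im[...,::-1])
E
```

```text
grip [487.76703867 230.39779666 138.83658646] clip [511.9356278  230.39664461  32.05460516]
groove [ 468.44207015 -240.39161316   85.00206681] tip [ 472.67227443 -242.47281552  104.80258624]
stand 1611 ((493.0186767578125, 231.12757873535156), (112.54589080810547, 129.40029907226562), 85.3552474975586)
unit 772 ((468.5208740234375, -245.89141845703125), (148.72317504882812, 128.54296875), 7.032990455627441)
```

View pics/c1.png

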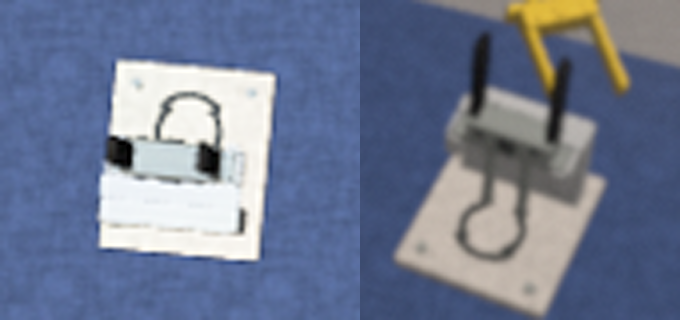

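View pics/c2.png

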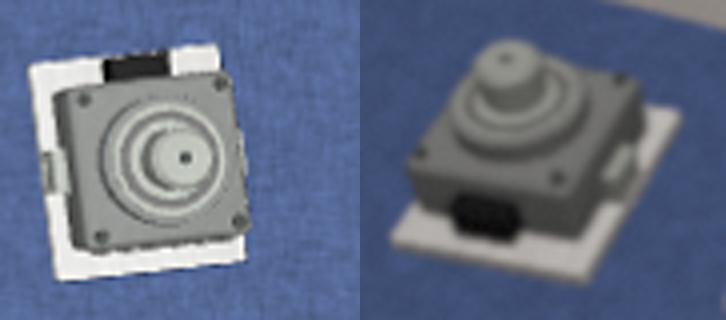

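The pliers stand with their handles near (488, 230), clip towards +x and yaw about -4.6°. The bare stub is near (470, -243). The black-handled pair at top pixel (270, 204) is the real one; the yellow and turquoise pairs are look-alikes. The unit at top pixel (365, 197) has the pulley, and the one at (458, 214) is bare.

Emit:
send_rows(targets=[[-1,0,0,0,0,0,0.169],[-1,0,0,0,0,0,0.169],[-1,0.0163,-0.0425,0,0,0,0],[-1,0.0163,-0.0425,0,0,0,0],[-1,0.0163,-0.0425,0,0,0,0],[-1,0.0163,-0.0425,0,0,0,0],[-1,0.0163,-0.0425,0,0,0,0],[-1,0.0163,-0.0425,0,0,0,0],[-1,0.0163,-0.0425,0,0,0,0],[-1,0.0163,-0.0425,0,0,0,0]])

```text
time_s: 2.25
eef_pos: [291.5, -177.9, 231.5]
ee_rot: [0.0, 0.999, -0.04, 0.0]
force: [0.4, 0.2, 1.2]
grip_width: 1.001
grip_force: 0.0
```

Emit:
send_rows(targets=[[-1,0.0163,-0.0425,0,0,0,0],[-1,0.0163,-0.0425,0,0,0,0],[-1,0.0163,-0.0425,0,0,0,0],[-1,0.0163,-0.0425,0,0,0,0],[-1,0.0163,-0.0425,0,0,0,0],[-1,0.0163,-0.0425,0,0,0,0],[-1,0.0163,-0.0425,0,0,0,0],[-1,0.0163,-0.0425,0,0,0,0],[-1,0.0163,-0.0425,0,0,0,0],[-1,0.0163,-0.0425,0,0,0,0]])

```text
time_s: 3.5
eef_pos: [488.1, 232.9, 231.3]
ee_rot: [0.0, 0.999, -0.04, 0.0]
force: [0.4, -0.3, 0.3]
grip_width: 1.002
grip_force: 0.0
```

```bash
python3 - <<'E'
from h import *
s=ctrl.capture("scene");t=ctrl.capture("top");st=ctrl.sense();print(st["time_s"],st["eef_pos"],st["ee_rot"])
print("grip",[(r["point"],r["score"]) for r in ctrl.landmark_of("grip",s)][:5])
b=(320,120,430,270);im=s["img"].copy()
# expected handle geometry overlay for grip (488.5,230.5), yaw -4.64
y=np.deg2rad(-4.64);X=np.array([np.cos(y),np.sin(y),0]);Y=np.array([-np.sin(y),np.cos(y),0])
g=np.array([488.5,230.5,143])
im=cv2.resize(im[b[1]:b[3],b[0]:b[2]],None,fx=4,fy=4,interpolation=2)
for x in(-9,9):
  for yy in(-31,-23,23,31):
    for z in(-39,27):
      u=(proj(s,g+x*X+yy*Y+np.array([0,0,z]))[0]-b[:2])*4
      cv2.circle(im,tuple(int(v) for v in u),2,(255,0,0),-1)
cv2.imwrite("pics/c3.png",im[...,::-1])
E
```

```text
3.6 [488.2436942  234.22859321 230.62885035] [-3.06711485e-04  9.99256022e-01 -3.85654670e-02 -1.18176604e-04]
grip [([451.8, 250.9], 0.77), ([478.5, 330.1], 0.77), ([391.4, 185.0], 0.69)]
```

View pics/c3.png

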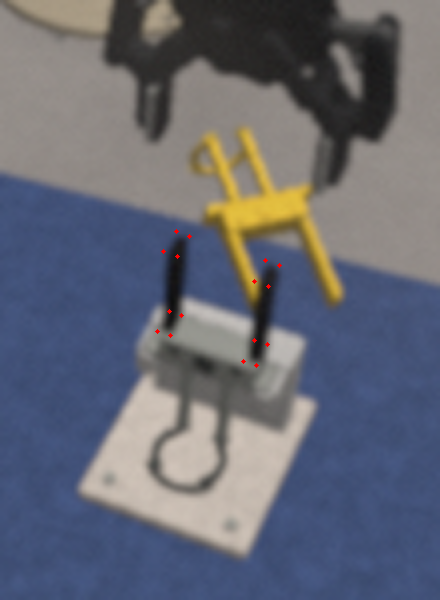

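The model handle corners lie on the black handles (about 174, 280 and 263, 310 in the crop) to about 1 mm, so the grip estimate of (488.5, 230.5) holds. The TCP is about 4 mm too far in +y. I'll correct that while descending part way.

Emit:
send_rows(targets=[[-1,0.0004,0.0018,0,0,0,0.002],[-1,0.0004,0.0018,0.005,0,0,0.001],[-1,0,0,0.012,0,0,0],[-1,0,0,0.012,0,0,0],[-1,0,0,0.01,0,0,0],[-1,0,0,0.006,0,0,0],[-1,0,0,0,0,0,0],[-1,0,0,0,0,0,0],[-1,0,0,0,0,0,0],[-1,0,0,0,0,0,0]])

```text
time_s: 4.9
eef_pos: [488.2, 227.7, 186.5]
ee_rot: [-0.0, 0.999, -0.042, 0.0]
force: [-0.6, -0.1, 1.2]
grip_width: 1.001
grip_force: 0.0
```

Emit:
send_rows(targets=[[-1,0,-0.0014,0.005,0,0,0],[-1,0,-0.0014,0.012,0,0,0],[-1,0,0,0.012,0,0,0],[-1,0,0,0.012,0,0,0],[-1,0,0,0.012,0,0,0],[-1,0,0,0.009,0,0,0],[-1,0,0,0,0,0,0],[-1,0,0,0,0,0,0],[-0.1,0,0,0,0,0,0],[0,0,0,0,0,0,0]], squeeze=40)

```text
time_s: 6.15
eef_pos: [489.1, 230.7, 125.6]
ee_rot: [-0.0, 0.999, -0.041, 0.001]
force: [-0.8, -1.0, 18.3]
grip_width: 0.603
grip_force: 11.8
```

```bash
python3 - <<'E'
from h import *
st=ctrl.sense();print({k:np.round(st[k],3) for k in("time_s","eef_pos","ee_rot","force","wrist_torque","grip_width","grip_force")})
E
```

```text
{'time_s': np.float64(6.15), 'eef_pos': array([489.101, 230.676, 125.626]), 'ee_rot': array([-0.   ,  0.999, -0.041,  0.001]), 'force': array([-0.772, -1.049, 18.343]), 'wrist_torque': array([-0.374,  0.343,  0.071]), 'grip_width': np.float64(0.603), 'grip_force': np.float64(11.756)}
```

Emit:
send_rows(targets=[[1,0,0,0,0,0,0],[1,0,0,0,0,0,0],[1,0,0,0,0,0,0],[1,0,0,-0.005,0,0,0],[1,0,0,-0.01,0,0,0],[1,0,0,-0.02,0,0,0],[1,0,0,-0.03,0,0,0],[1,0,0,-0.03,0,0,0],[1,0,0,-0.02,0,0,0],[1,0,0,-0.015,0,0,0]], squeeze=40)

```text
time_s: 7.4
eef_pos: [488.1, 230.5, 255.3]
ee_rot: [-0.0, 0.999, -0.042, -0.0]
force: [-0.4, 0.3, -3.8]
grip_width: 0.556
grip_force: 42.5
```

```bash
python3 - <<'E'
from h import *
st=ctrl.sense();print({k:np.round(st[k],3) for k in("time_s","joints","eef_pos","ee_rot","force","wrist_torque","grip_width","grip_force")})
s=ctrl.capture("scene");t=ctrl.capture("top")
for p in(s,t):
  for q in("grip","clip","pliers"): print(q,[(np.round(r["point"],1).tolist(),round(r["score"],2)) for r in ctrl.landmark_of(q,p)])
save(s,"c4",(310,60,460,260),3)
E
```

```text
{'time_s': np.float64(7.4), 'joints': array([0.224, 0.33 , 1.412, 0.   , 1.4  , 1.878]), 'eef_pos': array([488.132, 230.535, 255.26 ]), 'ee_rot': array([-0.   ,  0.999, -0.042, -0.   ]), 'force': array([-0.361,  0.33 , -3.826]), 'wrist_torque': array([-0.048,  0.033, -0.029]), 'grip_width': np.float64(0.556), 'grip_force': np.float64(42.473)}
grip [([377.8, 149.5], 0.82), ([449.7, 253.2], 0.79), ([477.4, 330.2], 0.69), ([390.3, 187.2], 0.54)]
clip [([476.9, 219.5], 0.87), ([374.4, 198.9], 0.77), ([421.4, 314.7], 0.71), ([372.7, 156.3], 0.69)]
pliers [([421.0, 307.1], 0.89), ([475.4, 211.1], 0.79), ([372.1, 150.4], 0.78), ([374.5, 191.3], 0.74)]
grip [([175.6, 140.7], 0.7), ([203.4, 203.9], 0.68)]
clip [([216.0, 134.1], 0.88), ([298.6, 299.1], 0.57), ([187.4, 248.1], 0.55)]
pliers [([211.2, 133.9], 0.93), ([185.2, 245.1], 0.76), ([458.4, 213.3], 0.59), ([297.8, 297.1], 0.54), ([448.2, 217.8], 0.53), ([362.7, 199.4], 0.24)]
```

View pics/c4.png

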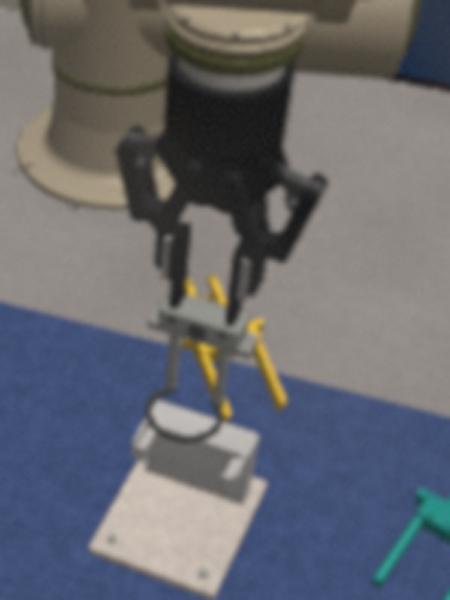

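The pliers are out of the stand and upright. The clip, spread into an oval at crop (185, 415), is clear of it. Next I carry them to above the stub.

Emit:
send_rows(targets=[[1,0,0.015,0,0,0,0],[1,0,0.035,0,0,0,0],[1,0,0.04,0,0,0,0],[1,0,0.04,0,0,0,0],[1,0,0.04,0,0,0,0],[1,0,0.04,0,0,0,0],[1,0,0.04,0,0,0,0],[1,0,0.04,0,0,0,0],[1,0,0.04,0,0,0,0],[1,0,0.04,0,0,0,0]])

```text
time_s: 9.05
eef_pos: [456.7, -140.1, 254.3]
ee_rot: [0.0, 0.999, -0.042, -0.0]
force: [0.2, 0.7, -3.2]
grip_width: 0.555
grip_force: 42.5
```

Emit:
send_rows(targets=[[1,0,0.04,0,0,0,0],[1,0,0.03,0,0,0,0],[1,0,0.02,0,0,0,0],[1,-0.0013,0.01,0,0,0,0],[1,0,0.0033,0,0,0,0],[1,0,0,0,0,0,0],[1,0,0,0,0,0,0],[1,0,0,0,0,0,0],[1,0,0,0,0,0,0],[1,0,0,0,0,0,0]])

```text
time_s: 10.3
eef_pos: [447.7, -241.0, 254.3]
ee_rot: [0.0, 0.999, -0.042, -0.0]
force: [0.6, -0.5, -3.1]
grip_width: 0.56
grip_force: 42.5
```

```bash
python3 - <<'E'
from h import *
st=ctrl.sense();print({k:np.round(st[k],3) for k in("time_s","eef_pos","ee_rot","force","grip_width","grip_force")})
s=ctrl.capture("scene");t=ctrl.capture("top")
for n,p in(("s",s),("t",t)):
  for q in("clip","pliers","tip","groove"): print(n,q,[(np.round(r["point"],1).tolist(),round(r["score"],2)) for r in ctrl.landmark_of(q,p)])
a=cv2.resize(s["img"][70:210,150:270],None,fx=4,fy=4,interpolation=2);b=cv2.resize(t["img"][150:270,400:480],None,fx=3.5,fy=3.5,interpolation=2)
b=np.vstack([b,np.zeros((560-420,280,3),np.uint8)])
cv2.imwrite("pics/c5.png",np.hstack([a,b])[...,::-1])
np.savez("near.npz",s=s["img"],t=t["img"])
E
```

```text
{'time_s': np.float64(10.3), 'eef_pos': array([ 447.712, -240.971,  254.303]), 'ee_rot': array([ 0.   ,  0.999, -0.042, -0.   ]), 'force': array([ 0.613, -0.48 , -3.145]), 'grip_width': np.float64(0.56), 'grip_force': np.float64(42.528)}
s clip [([420.4, 313.4], 0.97), ([476.2, 218.6], 0.7), ([206.4, 139.7], 0.69), ([374.4, 156.3], 0.62)]
s pliers [([476.0, 212.9], 0.86), ([424.5, 305.1], 0.72), ([373.1, 150.8], 0.68)]
s tip [([205.3, 152.0], 0.83), ([283.1, 212.2], 0.18)]
s groove [([208.8, 162.2], 0.8), ([194.3, 93.8], 0.28)]
t clip [([187.6, 247.2], 0.86), ([217.0, 136.5], 0.86), ([295.1, 298.3], 0.71), ([463.8, 210.5], 0.61)]
t pliers [([184.2, 247.4], 0.98), ([214.0, 130.0], 0.93), ([466.2, 222.6], 0.68), ([340.2, 113.4], 0.61)]
t tip [([459.9, 215.7], 0.82)]
t groove [([455.5, 215.9], 0.86), ([359.9, 198.1], 0.2)]
```

View pics/c5.png

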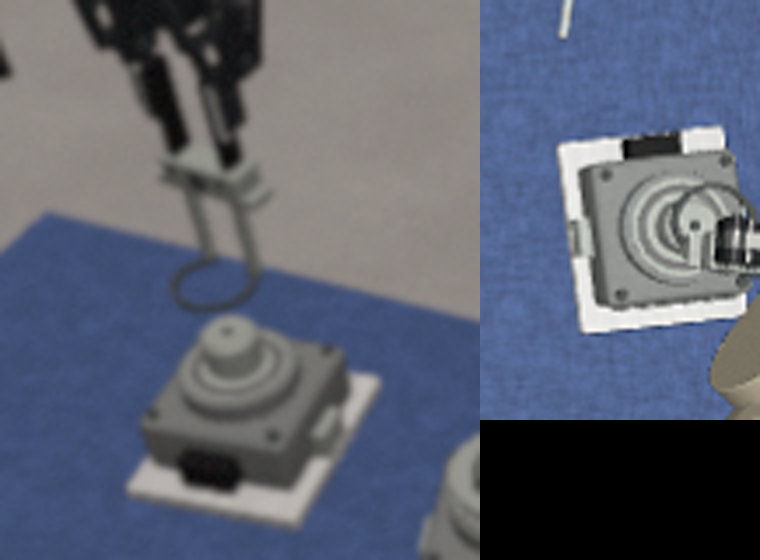

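```bash
cat > fit.py <<'E'
from h import *
from scipy.optimize import minimize
def model(c,yaw,d,r):
    a=np.linspace(-1.25,2.6+0,1);th=np.linspace(0.35,2.3,25)
    X=np.array([np.cos(yaw),np.sin(yaw)]);Y=np.array([-X[1],X[0]])
    P=[]
    for s in(1,-1):
        for h in th: P.append(np.r_[np.array(c[:2])+r*np.cos(h)*X+s*(d+r*np.sin(h))*Y,c[2]])
    return np.array(P)
def samp(g,uv): return cv2.remap(g,uv[:,0].astype(np.float32)[None],uv[:,1].astype(np.float32)[None],1)[0]
def score(ps,c,yaw,d,w=(1,1)):
    v=0
    for p,wt in zip(ps,w):
        g=p["g"]
        v+=wt*(samp(g,proj(p,model(c,yaw,d,22))).mean()-.5*samp(g,proj(p,model(c,yaw,d,17.5))).mean()-.5*samp(g,proj(p,model(c,yaw,d,26.5))).mean())
    return v
E
python3 - <<'E'
from fit import *
s=ctrl.capture("scene");t=ctrl.capture("top")
for p in(s,t): p["g"]=cv2.cvtColor(p["img"],cv2.COLOR_RGB2GRAY).astype(np.float32)
print("stub dimple",tri([s,t],[(207.25,152.5),(461.4,214.6)]),at_z(s,(207.25,152.5),105),at_z(t,(461.4,214.6),105))
st=ctrl.sense();e=st["eef_pos"];yaw=-2*.042
c0=np.r_[e[:2]+24*np.array([np.cos(yaw),np.sin(yaw)]),148.2];print("expected clip",c0)
for w in((1,0),(0,1),(1,1)):
    best=min((score((s,t),c0+np.array([x,y,0]),yaw,d,w),x,y,d) for x in np.arange(-8,8.1,1) for y in np.arange(-8,8.1,1) for d in(4,5,6))
    print(w,best)
for n,p,b,f in(("s",s,(180,120,230,170),8),("t",t,(435,190,485,240),8)):
    im=cv2.resize(p["img"][b[1]:b[3],b[0]:b[2]],None,fx=f,fy=f,interpolation=2)
    for q in model(c0,yaw,6,22):
        u=(proj(p,q)[0]-b[:2]+.5)*f;cv2.circle(im,tuple(int(v) for v in u),1,(255,0,0),-1)
    th=np.linspace(0,6.28,40)
    for h in th:
        u=(proj(p,[471.5+18.5*np.cos(h),-243+18.5*np.sin(h),105])[0]-b[:2]+.5)*f;cv2.circle(im,tuple(int(v) for v in u),1,(0,255,0),-1)
    if n=="s": A=im
cv2.imwrite("pics/c6.png",np.hstack([A,im])[...,::-1])
E
```

```text
stub dimple [ 466.61603519 -245.22000732  104.03766615] [ 467.24482132 -242.69142307  105.        ] [ 467.30149855 -246.32598894  105.        ]
expected clip [ 471.60027187 -243.06051223  148.2       ]
(1, 0) (np.float32(-6.7607536), np.float64(0.0), np.float64(1.0), 5)
(0, 1) (np.float32(-41.581955), np.float64(-8.0), np.float64(7.0), 6)
(1, 1) (np.float32(-46.26527), np.float64(0.0), np.float64(1.0), 4)
```

View pics/c6.png

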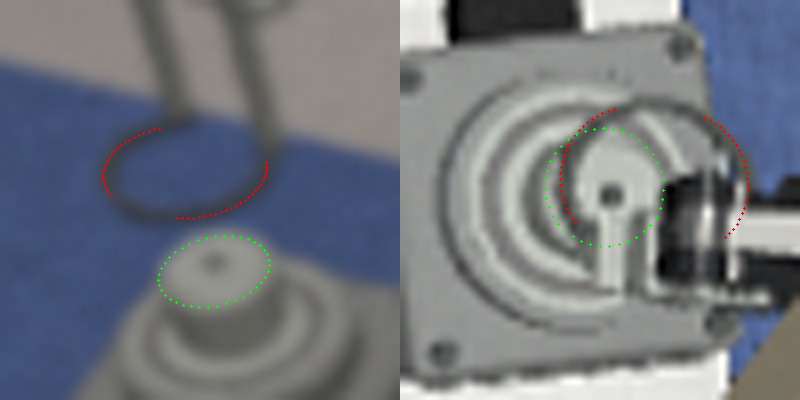

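```bash
python3 - <<'E'
from h import *
from scipy.ndimage import gaussian_filter
th=np.linspace(0,2*np.pi,90,endpoint=False)
for n in("scene","top"):
    p=ctrl.capture(n)
    g=cv2.imread(f"pics/{n}0.png",0).astype(np.float32)
    def m(x,y,z,r):
        P=np.c_[x+r*np.cos(th),y+r*np.sin(th),np.full(90,z)];u=proj(p,P).astype(np.float32)
        return cv2.remap(g,u[:,0][None],u[:,1][None],cv2.INTER_CUBIC)[0]
    for z,rs in((105,(16,17,18,19)),(101,(20,)),(75,(36,)),(75,(42,)),(73,(42,)),(8,())):
        for r in rs:
            best=sorted(((float(np.abs(np.median(m(x,y,z,r+1.5)-m(x,y,z,r-1.5)))),x,y) for x in np.arange(462,477,1.) for y in np.arange(-252,-236,1.)),reverse=True)[:3]
            print(n,z,r,[(round(a,1),x,y) for a,x,y in best])
s=cv2.imread("pics/scene0.png");t=cv2.imread("pics/top0.png");out=[]
for n,im,b in(("scene",s,(185,140,235,190)),("top",t,(430,185,480,235))):
    p=ctrl.capture(n);I=cv2.resize(im[b[1]:b[3],b[0]:b[2]],None,fx=8,fy=8,interpolation=2)
    for r,z,col in((20,101,(0,255,0)),(36,75,(0,0,255))):
        for h in th:
            u=(proj(p,[469.5+r*np.cos(h),-244.5+r*np.sin(h),z])[0]-b[:2]+.5)*8;cv2.circle(I,tuple(int(v) for v in u),1,col,-1)
    out.append(I)
cv2.imwrite("pics/c7.png",np.hstack(out))
E
```

```text
scene 105 16 [(18.6, np.float64(467.0), np.float64(-246.0)), (18.6, np.float64(466.0), np.float64(-246.0)), (18.1, np.float64(465.0), np.float64(-247.0))]
scene 105 17 [(19.0, np.float64(466.0), np.float64(-246.0)), (18.8, np.float64(467.0), np.float64(-245.0)), (18.6, np.float64(466.0), np.float64(-245.0))]
scene 105 18 [(18.8, np.float64(467.0), np.float64(-245.0)), (18.8, np.float64(467.0), np.float64(-244.0)), (18.6, np.float64(468.0), np.float64(-245.0))]
scene 105 19 [(18.9, np.float64(470.0), np.float64(-243.0)), (18.7, np.float64(468.0), np.float64(-245.0)), (18.5, np.float64(469.0), np.float64(-243.0))]
scene 101 20 [(19.2, np.float64(468.0), np.float64(-246.0)), (19.1, np.float64(467.0), np.float64(-246.0)), (19.1, np.float64(467.0), np.float64(-247.0))]
scene 75 36 [(11.3, np.float64(476.0), np.float64(-240.0)), (11.0, np.float64(475.0), np.float64(-241.0)), (10.9, np.float64(475.0), np.float64(-239.0))]
scene 75 42 [(14.6, np.float64(468.0), np.float64(-244.0)), (14.3, np.float64(469.0), np.float64(-244.0)), (14.0, np.float64(470.0), np.float64(-243.0))]
scene 73 42 [(14.
[... 657 characters left out ...]
5.8, np.float64(470.0), np.float64(-242.0)), (44.6, np.float64(469.0), np.float64(-243.0))]
top 101 20 [(41.2, np.float64(468.0), np.float64(-237.0)), (40.3, np.float64(467.0), np.float64(-237.0)), (37.8, np.float64(472.0), np.float64(-243.0))]
top 75 36 [(34.8, np.float64(469.0), np.float64(-245.0)), (34.1, np.float64(468.0), np.float64(-245.0)), (33.8, np.float64(469.0), np.float64(-246.0))]
top 75 42 [(18.6, np.float64(468.0), np.float64(-252.0)), (18.4, np.float64(469.0), np.float64(-252.0)), (17.5, np.float64(470.0), np.float64(-252.0))]
top 73 42 [(15.8, np.float64(472.0), np.float64(-252.0)), (14.8, np.float64(462.0), np.float64(-248.0)), (13.5, np.float64(470.0), np.float64(-252.0))]
```

View pics/c7.png

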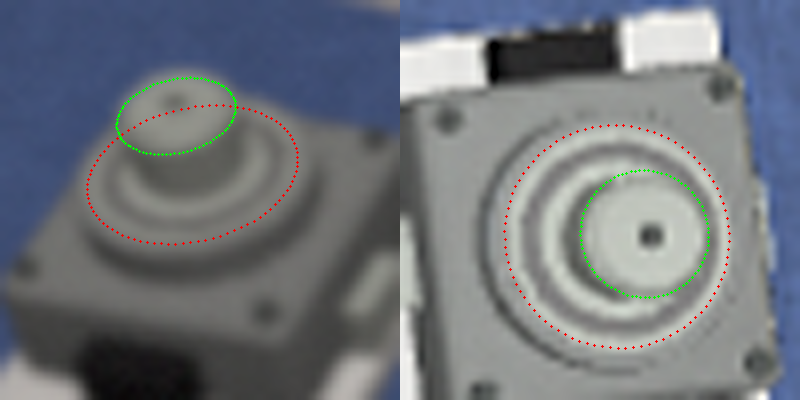

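The stub's centre is near (468.3, -245.2), since both the circle and dimple in c7 sit slightly beyond my overlay. The clip is near (471.7, -242.5). I'll shift the clip by (-3.4, -2.6) and go down to just above the tip.

Emit:
send_rows(targets=[[1,-0.0016,0.0015,0,0,0,0],[1,-0.0016,0.0014,0.003,0,0,0],[1,0,0,0.008,0,0,0],[1,0,0,0.01,0,0,0],[1,0,0,0.009,0,0,0],[1,0,0,0.004,0,0,0],[1,0,0,0,0,0,0],[1,0,0,0,0,0,0],[1,0,0,0,0,0,0],[1,0,0,0,0,0,0]])

```text
time_s: 12.35
eef_pos: [444.3, -243.7, 220.5]
ee_rot: [0.0, 0.999, -0.042, 0.0]
force: [-0.4, -0.0, -3.6]
grip_width: 0.559
grip_force: 42.5
```

```bash
python3 - <<'E'
from fit import *
s=ctrl.capture("scene");t=ctrl.capture("top")
for p in(s,t): p["g"]=cv2.cvtColor(p["img"],cv2.COLOR_RGB2GRAY).astype(np.float32)
st=ctrl.sense();e=st["eef_pos"];yaw=-2*.042;print(st["time_s"],e,st["force"])
c0=np.r_[e[:2]+24*np.array([np.cos(yaw),np.sin(yaw)]),e[2]-106.1];print("clip",c0)
print(min((score((s,t),c0+np.array([x,y,0]),yaw,d,(1,0)),x,y,d) for x in np.arange(-5,5.1,.5) for y in np.arange(-5,5.1,.5) for d in(4,5,6)))
out=[]
th=np.linspace(0,2*np.pi,90)
for p,b in((s,(180,125,230,175)),(t,(435,190,485,240))):
    im=cv2.resize(p["img"][b[1]:b[3],b[0]:b[2]],None,fx=8,fy=8,interpolation=2)
    for q in model(c0,yaw,6,22):
        u=(proj(p,q)[0]-b[:2]+.5)*8;cv2.circle(im,tuple(int(v) for v in u),1,(255,0,0),-1)
    for h in th:
        u=(proj(p,[468.3+20*np.cos(h),-245.2+20*np.sin(h),101])[0]-b[:2]+.5)*8;cv2.circle(im,tuple(int(v) for v in u),1,(0,255,0),-1)
    out.append(im)
cv2.imwrite("pics/c8.png",np.hstack(out)[...,::-1])
E
```

```text
12.45 [ 444.29921138 -243.68067673  220.38557957] [ 0.34965842 -0.56244308 -2.16359486]
clip [ 468.21458915 -245.69430676  114.28557957]
(np.float32(-11.108055), np.float64(-0.5), np.float64(0.5), 4)
```

View pics/c8.png

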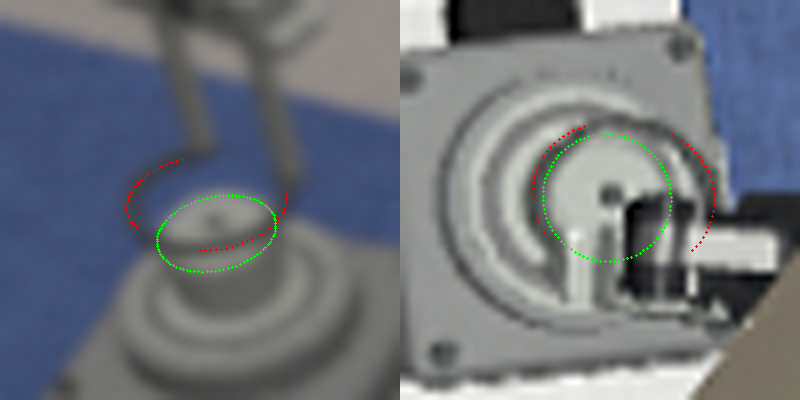

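Ring and model agree, and the clip is centred over the stub to about 1 mm. I'll descend gently over the taper and watch the force.

Emit:
send_rows(targets=[[1,0,0,0.002,0,0,0],[1,0,0,0.002,0,0,0],[1,0,0,0.002,0,0,0],[1,0,0,0.002,0,0,0],[1,0,0,0.002,0,0,0],[1,0,0,0.002,0,0,0],[1,0,0,0.001,0,0,0],[1,0,0,0.001,0,0,0],[1,0,0,0,0,0,0],[1,0,0,0,0,0,0]])

```text
time_s: 13.7
eef_pos: [444.3, -243.7, 206.4]
ee_rot: [0.0, 0.999, -0.042, 0.0]
force: [0.4, -0.1, -2.8]
grip_width: 0.554
grip_force: 42.5
```

Emit:
send_rows(targets=[[1,0,0,0.002,0,0,0],[1,0,0,0.002,0,0,0],[1,0,0,0.002,0,0,0],[1,0,0,0.002,0,0,0],[1,0,0,0.002,0,0,0],[1,0,0,0.002,0,0,0],[1,0,0,0.002,0,0,0],[1,0,0,0.002,0,0,0],[1,0,0,0,0,0,0],[1,0,0,0,0,0,0]])

```text
time_s: 14.95
eef_pos: [444.3, -243.7, 190.4]
ee_rot: [0.0, 0.999, -0.042, 0.0]
force: [0.2, -0.8, -3.5]
grip_width: 0.562
grip_force: 42.5
```

Emit:
send_rows(targets=[[1,0,0,0.001,0,0,0],[1,0,0,0.001,0,0,0],[1,0,0,0.001,0,0,0],[1,0,0,0.001,0,0,0],[1,0,0,0.001,0,0,0],[1,0,0,0.0007,0,0,0],[1,0,0,0.0005,0,0,0],[1,0,0,0,0,0,0],[1,0,0,0,0,0,0],[1,0,0,0,0,0,0]])

```text
time_s: 16.2
eef_pos: [444.3, -243.7, 184.1]
ee_rot: [0.0, 0.999, -0.042, 0.0]
force: [-0.2, 0.0, -2.1]
grip_width: 0.557
grip_force: 42.5
```

Emit:
send_rows(targets=[[1,0,0,0.0003,0,0,0],[1,0,0,0.0003,0,0,0],[1,0,0,0.0003,0,0,0],[1,0,0,0.0003,0,0,0],[1,0,0,0,0,0,0],[1,0,0,0,0,0,0],[1,0,0,0,0,0,0],[1,0,0,0,0,0,0],[1,0,0,0,0,0,0],[1,0,0,0,0,0,0]])

```text
time_s: 17.45
eef_pos: [444.3, -243.8, 184.0]
ee_rot: [0.0, 0.999, -0.042, 0.0]
force: [-4.1, 2.1, 9.6]
grip_width: 0.558
grip_force: 44.2
```

```bash
python3 - <<'E'
from fit import *
s=ctrl.capture("scene");t=ctrl.capture("top")
st=ctrl.sense();print({k:np.round(st[k],2) for k in("time_s","eef_pos","force","wrist_torque","grip_width")})
e=st["eef_pos"];yaw=-.084;c0=np.r_[e[:2]+24*np.array([np.cos(yaw),np.sin(yaw)]),76.5]
out=[]
for p,b in((s,(180,130,230,180)),(t,(435,190,485,240))):
    im=cv2.resize(p["img"][b[1]:b[3],b[0]:b[2]],None,fx=8,fy=8,interpolation=2)
    for q in model(c0,yaw,6,25.5)[::3]:
        u=(proj(p,q)[0]-b[:2]+.5)*8;cv2.circle(im,tuple(int(v) for v in u),1,(255,0,0),-1)
    out.append(im)
cv2.imwrite("pics/c9.png",np.hstack(out)[...,::-1])
E
```

```text
{'time_s': np.float64(17.55), 'eef_pos': array([ 444.32, -243.73,  183.99]), 'force': array([-4.26,  2.36,  8.44]), 'wrist_torque': array([0.55, 0.69, 0.03]), 'grip_width': np.float64(0.56)}
```

View pics/c9.png

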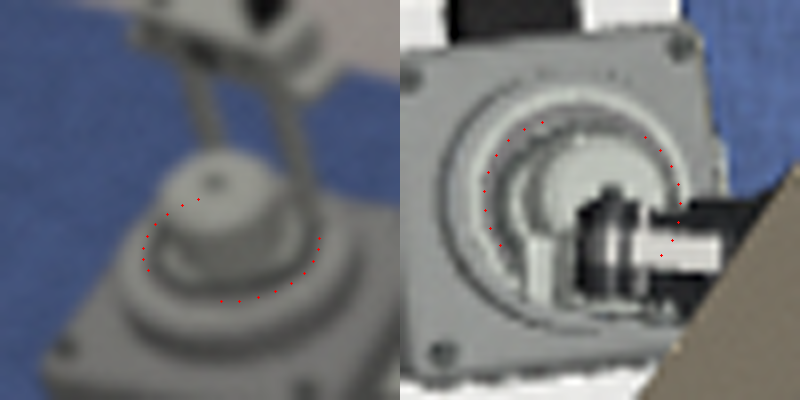

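The clip surrounds the stub at the bearing face with about 12 N of contact. I'll take most of that off.

Emit:
send_rows(targets=[[1,0,0,-0.0005,0,0,0],[1,0,0,-0.0004,0,0,0],[1,0,0,0,0,0,0],[1,0,0,0,0,0,0],[1,0,0,0,0,0,0],[1,0,0,0,0,0,0],[1,0,0,0,0,0,0],[1,0,0,0,0,0,0],[1,0,0,0,0,0,0],[1,0,0,0,0,0,0]])

```text
time_s: 18.8
eef_pos: [444.3, -243.7, 184.0]
ee_rot: [0.0, 0.999, -0.042, 0.0]
force: [-3.3, 0.9, 4.9]
grip_width: 0.56
grip_force: 43.6
```

Emit:
send_rows(targets=[[1,0,0,-0.0005,0,0,0],[1,0,0,0,0,0,0],[1,0,0,0,0,0,0],[1,0,0,0,0,0,0],[1,0,0,0,0,0,0],[1,0,0,0,0,0,0],[1,0,0,0,0,0,0],[1,0,0,0,0,0,0],[1,0,0,0,0,0,0],[1,0,0,0,0,0,0]])

```text
time_s: 20.05
eef_pos: [444.2, -243.7, 184.3]
ee_rot: [-0.0, 0.999, -0.042, -0.0]
force: [0.4, -0.8, -3.2]
grip_width: 0.557
grip_force: 42.5
```

Contact is gone: the clip hangs about 0.3 mm above the bearing face, level with the groove, still spread and upright.

```bash
python3 -c "
from rig import ctrl
print(ctrl.finish_job())"
```

```text
the job is handed in; nothing more can be done
None
```

The job is handed in at about 20 s: the pliers are held squeezed and upright, with the clip spread around the bare stub at its groove, about 0.3 mm (estimated) above the bearing face and not pressing on the unit.

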